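Clamp a resin mount with a click-stop cap

ROBOT

A 7-joint arm with a two-finger parallel gripper is mounted at the origin on the work surface. World frame = base frame: x ahead of the robot, y to its left, z up, the work surface at z = 0. Lengths are in m, angles in rad, forces in N, time in s.
With the tool pointing down it reaches from about 0.4 to 0.875 m from the base axis. Payload 4.4 kg.
Tool frame: the origin (TCP) lies at the very end of the fingers, on their centre line; the grasp point (between the pads) lies 19 mm behind it; z points along the fingers, y is the direction in which the jaws open and shut (so a half turn about z gives the same grasp; the last joint's range is limited). The gripper opens to 85 mm and grips with 20 to 120 N. Pads are 22 mm wide; open, the fingers measure 114 mm over their backs; the gripper's body (76 mm by 85 mm) begins 54 mm behind the grasp point. The pads swing forward as they close: fully open they stand 13 mm farther back than shut.
Start: joints at [-1.393, 0.628, 0.038, 1.517, -0.027, 0.996, -0.02], TCP at [0.157, 0.631, 0.231] pointing down, gripper open.
Joint ranges: [-3.06, 3.06], [-0.37, 2.12], [-1.25, 1.32], [0.18, 2.47], [-1.1, 4.24], [0.23, 1.98], [-2.94, 2.94]. Speed limits (rad/s): [2.57, 2.57, 3.14, 3.14, 3.14, 3.14, 3.14].

INTERFACE

Orientations are given as a unit quaternion [w, x, y, z].
In Python, from rig import bot, cams, ticket gives the robot as it stands.
- The arm moves only by the tool servo_tool, never from a script. Its argument "targets" is a list of rows, each a list of 3 entries, a list of its own where there are three numbers: the turn, a rotation vector about the world's x, y, z in rad, then the shift along the world's x, y, z in mm, then the closure, from 0 (fully open) to 1 (shut). A call has 1 to 12 rows; each row shifts and turns the commanded pose from where the row before left it; what a row does not reach is not made up. A row lasts 1/10 s, in which the tool goes at most 50 mm and 8.59 degrees, less where a joint would pass 70% of its speed; a pose out of reach is approached as far as the arm can. A call with a gripper value outside its range is refused whole. The fingers move at their own pace and stop on an object; the grip force is fixed at half the most. Time passes only in rows, so rows that do not move let the fingers close. It gives the time, the measured TCP pose, the force and the opening at its end, in the units of the state.
- bot.get_obs(): the state, without advancing time (a new reading comes with each control period).
- cams.read_camera(name): name is "scene" or "top"; returns the picture (400x640x3 uint8, red, green, blue); there is no depth.
- cams.calibration(name): a dict with "fx", "fy", "cx", "cy" (pixels), "eye" and "attitude" of the camera in the world. Camera axes: x right, y up, looking along -z (the intrinsics and any distortion apply to the point x, -y, -z); pixel columns grow to the right and rows downward; lengths in m; the calibration is good to about 2 mm. A picture is of the moment at which its call begins. calibration takes no time and is no camera call.
- ticket.sign_off(): hands the job in, once; it reports no verdict.
The state is a dict: "time_s": time; "joint_positions": joint angles; "joint_vel": joint speeds; "effort": joint torques, N m; "tool_pos": TCP position; "ee_rot": TCP orientation; "force": force on the tool from outside, world axes, zero at the start; "torque": the same for the moment, N m; "opening": finger opening in m.
Only numpy, scipy, OpenCV 4.12 (cv2) and the standard library are available. Lean on these libraries where they do the work, as an engineer would, in place of code of your own. Each camera call takes 0.05 s, during which the arm holds its last target.

TASK

Stand the tall resin mount on the clamping station, between the two stop posts and the open jaw, and let go of it. Then turn the black cap clockwise (seen from above) so that the jaw clamps the mount against both posts, until the cap's ratchet has clicked and slipped, and stop there: one click is enough, two are allowed, a third spoils the clutch. Leave the mount upright and held tight, let go of everything, and do not disturb the other things.

Things in the scene. Friction and masses are not known exactly. Their poses are not given: they have to be found in the camera images.
- mount_center (a point): Centre of the tall resin mount: loose upright teal cylinder, 40 mm diameter, 30 mm tall, about 80 g, a small steel specimen in its top. The point is on its axis, 15 mm above its underside; z up. It stands on a 4 mm thick rubber mat beside two teal mounts of the same diameter but only 14 mm tall, which stay where they are.
- mount: The same tall mount; origin at the centre of its underside, z along its axis.
- seat (a point): On top of the clamping station's 10 mm thick steel bed: where the centre of the mount's underside is once clamped. x runs level from the posts to the jaw and on to the cap (cap axis at x = 95 mm), z up. Two stop posts (10 mm diameter, 12 mm tall) stand at x = -21.7 mm, y = +-12.5 mm, so a seated 40 mm mount touches both. Sides (+-y) are open.
- station: The clamping station, fixed to the table: bed 190 x 85 x 10 mm, origin on the table 10 mm under the seat point, axes as the seat's. Its steel jaw (12 mm long in x, 36 wide, 12 tall) slides on the bed between seat and cap; clockwise turning moves it to the posts. At the start it leaves about 4 to 19 mm more room than the mount's diameter. It stays put when the cap is let go.
- cap_grip (a point): Fixed point on the upright axis of the black fluted click-stop cap (44 mm across, 30 mm tall), 14 mm below its top; under it a 55 mm wide steel flange, its top 17 mm below this point. The cap only turns. Clockwise from above (negative about z) tightens, taking about 0.6 to 3.2 rad until tight; counter-clockwise loosens. It may be let go and gripped again at any angle; axes as the seat's.
- cap_housing: Fixed grey round housing under that cap; origin on the cap's axis, on the bed. Turning takes 0.28 N m while the jaw runs free (a tool at rest after a step reads 0.2 to 0.55 less; least after small steps); once the mount is clamped it climbs by 0.2, then the ratchet slips: over 30 degrees (0.52 rad) torque falls by 0.35, then jumps back up with a click into the next tooth, and so on.
- cap_flange (a point): On the cap's axis at the top of that steel flange. The white line on the cap's top (cap_line, its middle 13 mm from the axis) starts over the small black bar on the flange's rim (flange_bar, 25 mm from the axis). Cap and flange turn as one until the ratchet slips; each click then leaves the line 30 degrees farther clockwise of the bar. Axes as the seat's.
- low_a: Low resin mount, 40 mm diameter, 14 mm tall, on the mat: leave alone. Origin under its centre.
- low_b: The other low resin mount, same size: leave alone.
- lube: Bottle, 60 mm diameter, 170 mm tall: leave alone. Origin under its centre.
- jar: Jar, 60 mm diameter, 60 mm tall: leave alone.
- beaker: Glass beaker, 70 mm diameter, 90 mm tall: leave alone.
- wrench: Wrench lying flat on the table: leave alone.
- brush: Brush lying flat on the table: leave alone.
- holder: Steel sample holder disc, 160 mm diameter, 12 mm thick with a hub 42 mm tall: leave alone.
Not all that is in view belongs to the job. What is shaped like the mount but white is not meant. What is shaped like the station but purple is not meant.

How it is judged:
On the way, in this order (a step that is already met when the one before it is completed fails the run):
1. the tall mount stands upright on the bed between posts and jaw, let go of (horizontal distance between mount_center and seat below 0.018 m and z of mount_center in the frame of seat below 0.018 m and angle between mount_center's own z axis and vertical below 0.07 rad and contact force between the fingers and mount below 0.1 N), for 0.2 s.
2. the ratchet has clicked with the jaw pressing the mount against the posts (horizontal distance between cap_line and flange_bar above 0.0137 m and contact force between jaw_c0 and mount above 12 N and horizontal distance between mount_center and seat below 0.004 m and z of mount_center in the frame of seat below 0.018 m and angle between mount_center's own z axis and vertical below 0.07 rad), for 0.1 s.
At the end, for the whole second after the job is handed in: The tall mount stands upright on the bed (within 4 degrees), within 4 mm of the seat point, clamped by the jaw with over 12 N; the cap has slipped one or two clicks (over 21, never over 86 degrees) past the flange; nothing is held, the other things are where they were (25 mm) (all of step 2); the robot touches nothing.
It fails at once if the ratchet was driven past two clicks (horizontal distance between cap_line and flange_bar above 0.0273 m).
It fails at once if another thing was disturbed (moved more than 25 mm) (distance of any of low_a, low_b, lube, jar, beaker, wrench, brush, holder from where it was at the start of the episode above 0.025 m).
It also fails if it takes over 72 s, if anything falls off the work surface, if the arm or the gripper's body presses on something with over 40 N, if the wrist force passes 120 N, or if a joint passes its speed limit or range.

## Working session

There is one attempt and no reset: what is moved stays moved. The work goes in short steps, Python scripts to look and compute and a tool call to move; the robot and the scene stay as the last step left them, time stands still between calls to the robot, and variables do not carry over. Pictures are saved under pics/ and viewed, and the job is handed in when it is done.

Besides the shell and the picture viewer there is one more tool, called after "Emit:" as a command line: name --argument value ..., lists and objects as JSON in quotes. servo_tool: Moves the arm, as the interface text tells. Its arguments: {"type":"object","properties":{"targets":{"type":"array"}},"required":["targets"]}

```bash
ls; mkdir -p pics
python3 - <<'E'
from rig import bot,cams,ticket
import cv2
for n in("scene","top"):
    c=cams.calibration(n);print(n,c)
    cv2.imwrite(f"pics/{n}0.png",cams.read_camera(n)[:,:,::-1])
print(bot.get_obs())
E
```

```text
pics
scene {'fx': 466.4302636198274, 'fy': 466.4302636198274, 'cx': 320.96588594513054, 'cy': 201.13075976032357, 'eye': array([1.33878216, 0.10857613, 0.78267253]), 'attitude': array([0.57539548, 0.26272522, 0.3230973 , 0.70392019])}
top {'fx': 415.4361499434997, 'fy': 415.4361499434997, 'cx': 319.55034885910555, 'cy': 196.36647478030096, 'eye': array([ 0.33660258, -0.07657318,  1.12427614]), 'attitude': array([ 0.70756386,  0.05478469, -0.04601142, -0.70301847])}
{'time_s': 0.1, 'joint_positions': array([-1.3928117 ,  0.62928629,  0.03847541,  1.51826328, -0.02697869,
        0.99633427, -0.02001918]), 'joint_vel': array([-0.00042896, -0.00110023, -0.00011482, -0.00301862, -0.00055733,
        0.00218899,  0.00117382]), 'effort': array([ 3.31611162e-03, -5.64530897e+01,  1.23085476e+00, -1.93975282e+01,
        1.13838600e-02,  5.38696186e-03, -1.40870594e-05]), 'tool_pos': array([0.15675106, 0.63022612, 0.23046198]), 'ee_rot': array([-7.99979000e-05,  1.21606666e-01,  9.92577973e-01, -8.82611013e-04]), 'force': array([ 0.25651249,  0.23884351, -0.18839802]), 'torque': array([ 0.00790646, -0.00075258,  0.00600877]), 'opening': 0.08543379424888377}
```

View pics/scene0.png

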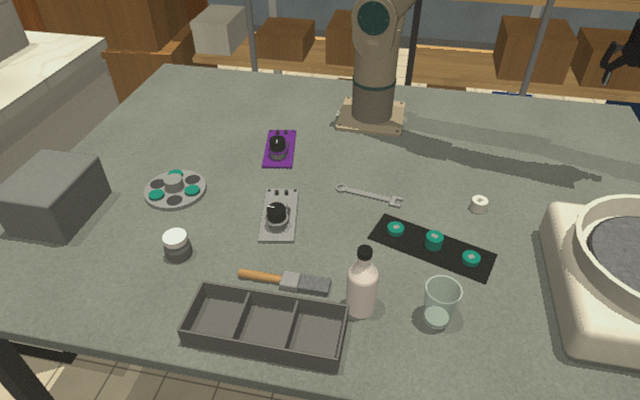

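View pics/top0.png

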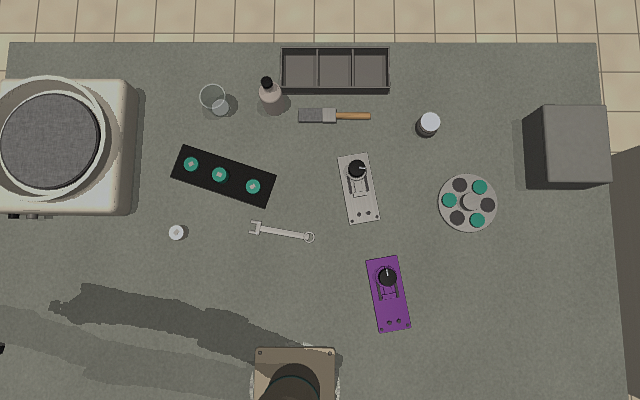

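```bash
cat > h.py <<'E'
import numpy as np,cv2
from scipy.spatial.transform import Rotation as R
from scipy.optimize import least_squares
from rig import bot,cams,ticket
C={n:cams.calibration(n) for n in("scene","top")}
def rot(n):
    w,x,y,z=C[n]["attitude"];return R.from_quat([x,y,z,w]).as_matrix()
def proj(n,P):
    c=C[n];p=(np.atleast_2d(P)-c["eye"])@rot(n)
    return np.c_[c["cx"]+c["fx"]*p[:,0]/-p[:,2],c["cy"]-c["fy"]*p[:,1]/-p[:,2]]
def ray(n,uv):
    c=C[n];d=np.array([(uv[0]-c["cx"])/c["fx"],-(uv[1]-c["cy"])/c["fy"],-1.]);return c["eye"],rot(n)@d
def atz(n,uv,z):
    e,d=ray(n,uv);return e+d*(z-e[2])/d[2]
def tri(a,b):
    f=lambda P:np.r_[proj("scene",P)[0]-a,proj("top",P)[0]-b]
    s=least_squares(f,[.5,0,0.02]);return s.x,s.fun
def crop(img,x,y,w,h,k,fn):
    cv2.imwrite(fn,cv2.resize(img[y:y+h,x:x+w],None,fx=k,fy=k,interpolation=cv2.INTER_CUBIC))
E
python3 - <<'E'
from h import *
s=cv2.imread("pics/scene0.png");t=cv2.imread("pics/top0.png")
crop(s,230,170,100,80,8,"pics/s_st.png");crop(s,365,205,140,80,5,"pics/s_m.png")
crop(t,325,145,80,90,6,"pics/t_st.png");crop(t,160,135,130,80,6,"pics/t_m.png")
E
```

```text
(no output)
```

View pics/s_st.png

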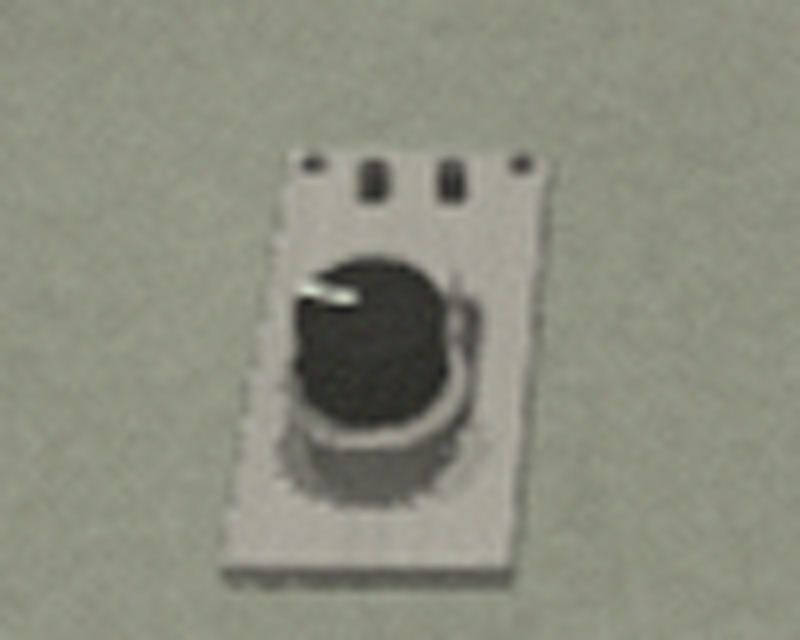

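View pics/s_m.png

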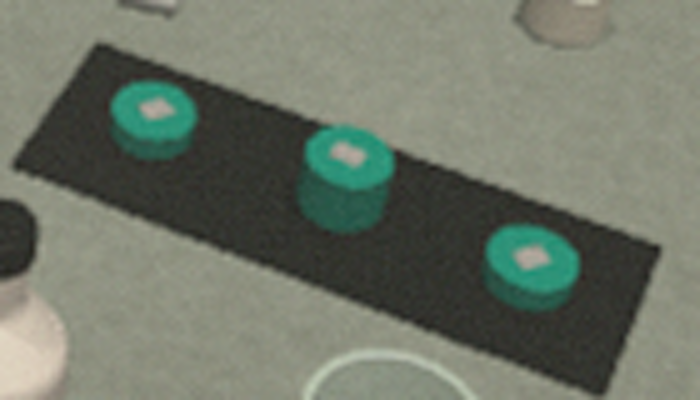

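View pics/t_st.png

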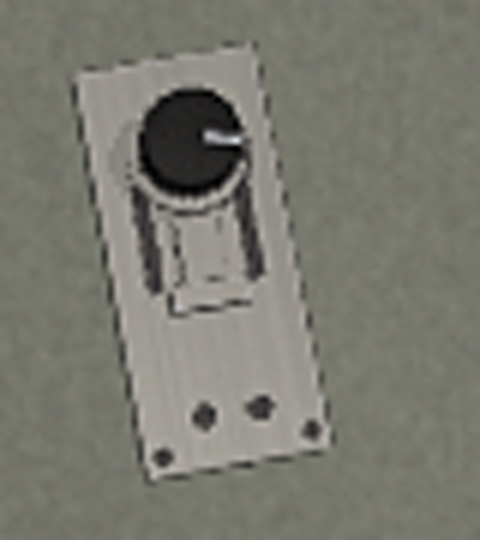

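View pics/t_m.png

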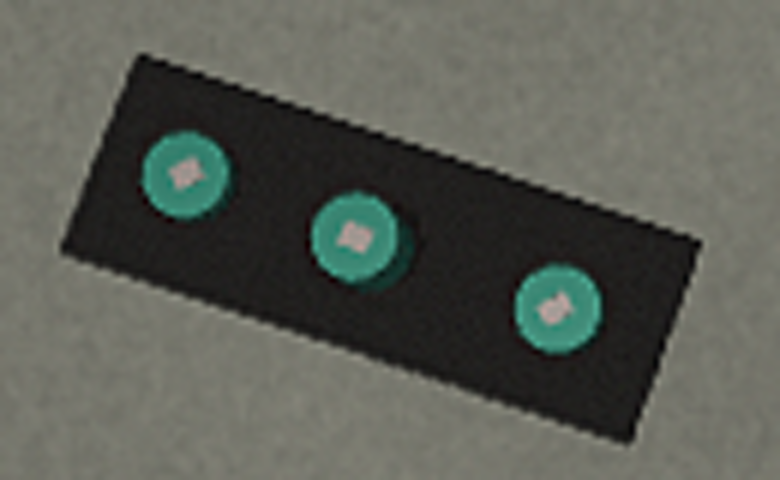

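Run:
```python
from h import *
S=lambda x,y,ox=230,oy=170,k=8:np.array([(x+.5)/k-.5+ox,(y+.5)/k-.5+oy])
T=lambda x,y,ox=325,oy=145,k=6:np.array([(x+.5)/k-.5+ox,(y+.5)/k-.5+oy])
M=lambda x,y:S(x,y,365,205,5); N=lambda x,y:T(x,y,160,135,6)
pts={"tall":(M(349,156),N(354,237)),"lowl":(M(155,110),N(186,173)) ,"tall-spec":(M(348,154),N(355,237)),"lowA":(M(532,258),N(186,173)),"lowB":(M(155,110),N(557,308)),
"post1":(S(374,166),T(204,416)),"post2":(S(452,168),T(261,406)),"scr1":(S(314,163),T(163,457)),"scr2":(S(520,163),T(313,430)),
"c_near1":(S(222,570),T(77,72)),"c_near2":(S(512,572),T(255,43)),"c_far1":(S(293,150),T(152,480)),"c_far2":(S(550,155),T(330,447)),"cap":(S(372,330),T(192,140)),"line":(S(328,292),T(223,136))}
for k,(a,b) in pts.items():
    P,r=tri(a,b);print(k,P.round(4),"res",r.round(1))
for k in["c_near1","c_near2","c_far2","c_far1","post1","post2"]:
    a,b=pts[k];z=.022 if k[0]=="p" else .01
    print(k,atz("scene",a,z).round(4),atz("top",b,z).round(4))
```

```text
tall [0.5526 0.2095 0.0311] res [-0.  0. -0.  0.]
lowl [0.5759 0.1804 0.086 ] res [28.9 -3.1 34.3 -2.4]
tall-spec [0.5524 0.2088 0.0321] res [-0.   0.  -0.1  0. ]
lowA [0.585  0.292  0.0155] res [-0.1  0.  -0.1  0. ]
lowB [0.5234 0.1206 0.0156] res [-0.2  0.  -0.2  0. ]
post1 [ 0.4516 -0.1791  0.0191] res [ 4.6  0.3  4.6 -1.1]
post2 [ 0.45   -0.1788  0.0193] res [-4.9 -0.3 -5.   1.2]
scr1 [ 0.4391 -0.1825  0.0079] res [12.3  0.9 12.4 -2.9]
scr2 [ 0.4352 -0.1817  0.0109] res [-12.8  -0.9 -12.8   3. ]
c_near1 [ 0.62   -0.1563  0.0048] res [14.3  1.1 16.6 -4. ]
c_near2 [ 0.6107 -0.1432  0.0046] res [-15.4  -1.1 -17.8   4.1]
c_far1 [ 0.4307 -0.1848  0.0055] res [15.   1.1 15.  -3.5]
c_far2 [ 0.4261 -0.182   0.0076] res [-15.7  -1.1 -15.6   3.6]
cap [ 0.5661 -0.1584  0.054 ] res [-0.4 -0.  -0.4  0.1]
line [ 0.5653 -0.1709  0.066 ] res [-0.3 -0.  -0.4  0.1]
c_near1 [ 0.6279 -0.1879  0.01  ] [ 0.6073 -0.1104  0.01  ]
c_near2 [ 0.6121 -0.1057  0.01  ] [ 0.6212 -0.1919  0.01  ]
c_far2 [ 0.4252 -0.1397  0.01  ] [ 0.4359 -0.2237  0.01  ]
c_far1 [ 0.4394 -0.2229  0.01  ] [ 0.4206 -0.1441  0.01  ]
post1 [ 0.456  -0.1899  0.022 ] [ 0.4483 -0.1665  0.022 ]
post2 [ 0.452  -0.1651  0.022 ] [ 0.4529 -0.1918  0.022 ]
```

Run:
```python
from h import *
S=lambda x,y,ox=230,oy=170,k=8:np.array([(x+.5)/k-.5+ox,(y+.5)/k-.5+oy])
T=lambda x,y,ox=325,oy=145,k=6:np.array([(x+.5)/k-.5+ox,(y+.5)/k-.5+oy])
M=lambda x,y:S(x,y,365,205,5); N=lambda x,y:T(x,y,160,135,6)
# station frame; bed offset x0 (near -x edge) free ; offs top camera bias in pixels free
def model(p):
    x,y,th,xe,zc=p
    L=np.array([[-21.7,-12.5,22],[-21.7,12.5,22],[xe,-42.5,10],[xe,42.5,10],[xe+190,42.5,10],[xe+190,-42.5,10],[95,0,zc]])/1e3
    c,s=np.cos(th),np.sin(th);return np.c_[x+c*L[:,0]-s*L[:,1],y+s*L[:,0]+c*L[:,1],L[:,2]]
so=np.array([S(374,166),S(452,168),S(293,150),S(550,155),S(512,570),S(222,570),S(372,330)])
to=np.array([T(261,406),T(204,416),T(330,447),T(152,480),T(77,72),T(255,43),T(192,140)])
for mode in("scene","top","both","bias"):
    def f(p):
        P=model(p[:5]);a=(proj("scene",P)-so);b=(proj("top",P)-to)
        if mode=="bias": a=a+p[5:7];b=b+p[7:9];return np.r_[a.ravel(),b.ravel(),p[5:]*.3]
        a[-1]*=.5
        return {"scene":a.ravel(),"top":b.ravel()}.get(mode,np.r_[a.ravel(),b.ravel()])
    p0=[.47,-.175,.16,-40,60]+([0]*4 if mode=="bias" else [])
    s=least_squares(f,p0,x_scale=[.01,.01,.1,1,1]+([1]*4 if mode=="bias" else []));print(mode,s.x.round(4),abs(s.fun).max().round(2),"cap",model(s.x[:5])[-1].round(4));
    if mode in("both","bias"):print(s.fun[:28].reshape(-1,2).round(2).tolist())
a,b=M(349,156),N(354,237)
print("tall z.034",atz("scene",a,.034),atz("top",b,.034))
```

```text
scene [  0.4754  -0.1735   0.1818 -43.5423  56.716 ] 0.29 cap [ 0.5688 -0.1563  0.0567]
top [  0.4721  -0.1759   0.1741 -45.1129  56.6094] 0.85 cap [ 0.5657 -0.1594  0.0566]
both [  0.4729  -0.175    0.178  -44.1627  54.4644] 1.4 cap [ 0.5664 -0.1581  0.0545]
[[-0.21, -0.61], [-0.25, -0.74], [-0.38, -0.66], [-0.16, -0.86], [-0.35, -0.84], [-0.74, -1.4], [-0.16, -0.04], [-0.27, -0.31], [-0.01, -0.37], [0.33, -0.37], [-1.18, -0.46], [-1.12, -0.57], [-0.34, -0.95], [-0.46, -0.05]]
bias [ 4.74700e-01 -1.73700e-01  1.78200e-01 -4.45492e+01  5.72756e+01
  4.97000e-02  3.69300e-01  8.76700e-01  1.06480e+00] 0.75 cap [ 0.5682 -0.1569  0.0573]
[[0.11, 0.27], [0.09, 0.14], [-0.05, 0.12], [0.2, -0.09], [0.06, 0.05], [-0.38, -0.5], [-0.03, -0.02], [0.13, 0.06], [0.39, -0.0], [0.75, 0.14], [-0.75, 0.05], [-0.69, -0.03], [0.09, -0.41], [-0.0, 0.09]]
tall z.034 [0.55555455 0.20913876 0.034     ] [0.5519994  0.20861651 0.034     ]
```

Run:
```python
from h import *
S=lambda x,y,ox=230,oy=170,k=8:np.array([(x+.5)/k-.5+ox,(y+.5)/k-.5+oy])
T=lambda x,y,ox=325,oy=145,k=6:np.array([(x+.5)/k-.5+ox,(y+.5)/k-.5+oy])
for y in(306,310,314):
  P,r=tri(S(372,y),T(192,140));print(P.round(4),r.round(1))
# synth silhouettes of cap: top and bottom circles for various z
a=np.linspace(0,2*np.pi,73)
for zt in(.056,.060,.064,.068,.072):
  for cam,cx,cy in(("scene",.568,-.157),("top",.5665,-.1585)):
    o=[]
    for z in(zt,zt-.03):
      q=proj(cam,np.c_[cx+.022*np.cos(a),cy+.022*np.sin(a),0*a+z]);q=((q-[230,170])*8+3.5) if cam=="scene" else ((q-[325,145])*6+2.5)
      o.append(q)
    A=np.vstack(o);print(zt,cam,"x",A[:,0].min().round(),A[:,0].max().round(),"y",A[:,1].min().round(),A[:,1].max().round())
```

```text
[ 0.5644 -0.158   0.062 ] [-0.3 -0.  -0.3  0.1]
[ 0.5647 -0.1581  0.0606] [-0.3 -0.  -0.3  0.1]
[ 0.565  -0.1581  0.0593] [-0.3 -0.  -0.3  0.1]
0.056 scene x 296.0 452.0 y 280.0 456.0
0.056 top x 136.0 241.0 y 89.0 201.0
0.06 scene x 294.0 452.0 y 270.0 446.0
0.06 top x 137.0 242.0 y 87.0 199.0
0.064 scene x 293.0 451.0 y 259.0 437.0
0.064 top x 137.0 242.0 y 85.0 198.0
0.068 scene x 292.0 450.0 y 249.0 427.0
0.068 top x 138.0 243.0 y 83.0 196.0
0.072 scene x 291.0 449.0 y 239.0 416.0
0.072 top x 138.0 244.0 y 81.0 194.0
```

Run:
```python
from h import *
print(atz("top",(135,210),0.),atz("top",(135,210),.15),atz("top",(177,232),.03))
# corner of machine: scene near (560,350)?(543,205); 
print(tri(np.array([543,208]),np.array([132,212])),atz("scene",(543,208),0.1))
```

```text
[0.45755862 0.44268388 0.        ] [0.44142077 0.37340503 0.15      ] [0.39662797 0.31322759 0.03      ]
(array([0.44668576, 0.43889702, 0.05932911]), array([-5.42033846,  1.37285173, -6.1841308 , -0.33075705])) [0.48973635 0.43265326 0.1       ]
```

Emit:
servo_tool --targets '[[[0,0,0.042],[20,-27,3],0],[[0,0,0.042],[20,-27,3],0],[[0,0,0.042],[20,-27,3],0],[[0,0,0.042],[20,-27,3],0],[[0,0,0.042],[20,-27,3],0],[[0,0,0.042],[20,-27,3],0],[[0,0,0.042],[20,-27,3],0],[[0,0,0.042],[20,-27,3],0],[[0,0,0.042],[20,-27,3],0],[[0,0,0.044],[20,-27,3],0]]'

```text
time_s: 1.1
tool_pos: [0.3574, 0.3594, 0.2612]
ee_rot: [-0.0, -0.09, 0.996, -0.0]
force: [-0.4, 0.7, -0.1]
opening: 0.0854
```

Emit:
servo_tool --targets '[[[0,0,0],[24.5,-18.8,-15],0],[[0,0,0],[24.5,-18.8,-15],0],[[0,0,0],[24.5,-18.8,-15],0],[[0,0,0],[24.5,-18.8,-15],0],[[0,0,0],[24.5,-18.8,-15],0],[[0,0,0],[24.5,-18.8,-15],0],[[0,0,0],[24.5,-18.8,-15],0],[[0,0,0],[24.5,-18.8,-15],0],[[0,0,0],[0,0,0],0]]'

```text
time_s: 2.0
tool_pos: [0.5552, 0.205, 0.1389]
ee_rot: [-0.001, -0.086, 0.996, -0.002]
force: [-0.9, -0.7, 0.2]
opening: 0.0852
```

Run:
```python
from h import *
s=cams.read_camera("scene")[:,:,::-1];t=cams.read_camera("top")[:,:,::-1]
crop(s,365,130,160,150,4,"pics/s1.png");crop(t,140,100,160,150,4,"pics/t1.png")
o=bot.get_obs();print(o["tool_pos"],o["joint_positions"].round(2))
for n in C: print(n,proj(n,o["tool_pos"]))
```

```text
[0.55256663 0.2095949  0.14042387] [-0.38  0.66 -0.04  1.77  0.04  0.72  1.3 ]
scene [[442.53610111 199.21556361]]
top [[207.11928741 165.28650929]]
```

View pics/s1.png

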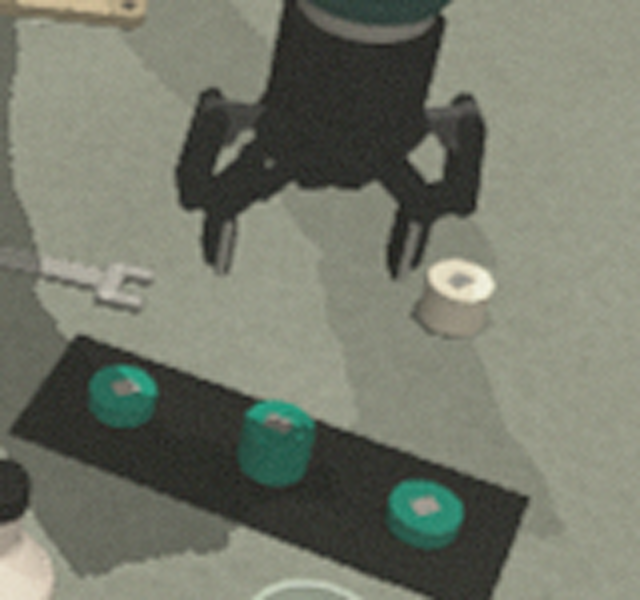

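View pics/t1.png

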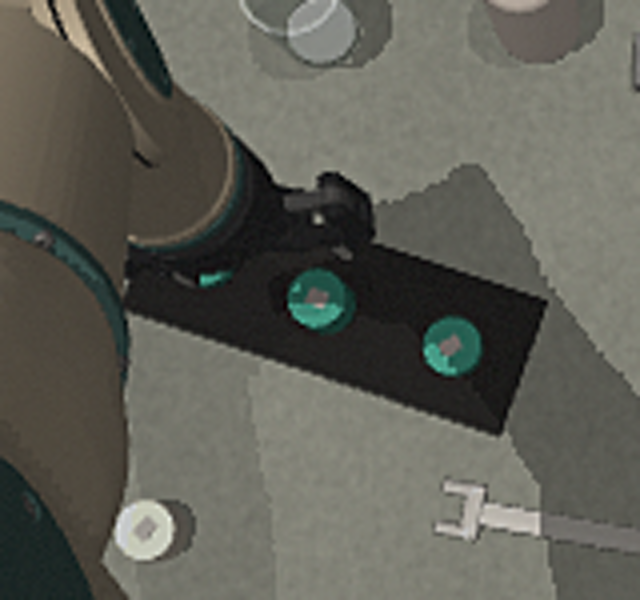

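Run:
```python
from h import *
o=bot.get_obs();p=o["tool_pos"];yw=np.deg2rad(100.2);j=np.array([np.cos(yw),np.sin(yw),0]);x=np.array([np.sin(yw),-np.cos(yw),0])
for dz in(0,.0065,.013):
  for s in(-1,1):
    for r in(.0427,.055):
      P=[p+s*r*j+w*x+[0,0,dz] for w in(-.011,.011)]
      print(dz,s,r,((proj("scene",P)-[365,130])*4+1.5).round())
```

```text
0 -1 0.0427 [[228. 264.]
 [234. 291.]]
0 -1 0.055 [[205. 264.]
 [210. 291.]]
0 1 0.0427 [[389. 266.]
 [397. 293.]]
0 1 0.055 [[412. 266.]
 [421. 293.]]
0.0065 -1 0.0427 [[229. 255.]
 [235. 281.]]
0.0065 -1 0.055 [[206. 254.]
 [212. 281.]]
0.0065 1 0.0427 [[391. 257.]
 [400. 284.]]
0.0065 1 0.055 [[414. 257.]
 [423. 284.]]
0.013 -1 0.0427 [[231. 245.]
 [237. 272.]]
0.013 -1 0.055 [[208. 245.]
 [213. 272.]]
0.013 1 0.0427 [[393. 247.]
 [402. 274.]]
0.013 1 0.055 [[417. 248.]
 [426. 275.]]
```

Emit:
servo_tool --targets '[[[0,0,0],[1.4,-0.6,-25],0],[[0,0,0],[0,0,-25],0],[[0,0,0],[0,0,-25],0],[[0,0,0],[0,0,-25],0],[[0,0,0],[0,0,-20],0],[[0,0,0],[0,0,-10],0],[[0,0,0],[0,0,-6],0],[[0,0,0],[0,0,0],0]]'

```text
time_s: 2.9
tool_pos: [0.5539, 0.2105, 0.0054]
ee_rot: [-0.0, -0.089, 0.996, 0.0]
force: [-0.6, -0.4, 0.8]
opening: 0.0855
```

Emit:
servo_tool --targets '[[[0,0,0],[0,-1.2,0],0.3],[[0,0,0],[0,0,0],0.6],[[0,0,0],[0,0,0],1],[[0,0,0],[0,0,0],1],[[0,0,0],[0,0,0],1],[[0,0,0],[0,0,0],1],[[0,0,0],[0,0,0],1],[[0,0,0],[0,0,0],1]]'

```text
time_s: 3.7
tool_pos: [0.5549, 0.2088, 0.0064]
ee_rot: [0.001, -0.089, 0.996, 0.0]
force: [-0.6, 0.2, 4.6]
opening: 0.0384
```

Run:
```python
from h import *
s=cams.read_camera("scene")[:,:,::-1]
crop(s,385,150,110,110,6,"pics/s2.png")
```

```text
(no output)
```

View pics/s2.png

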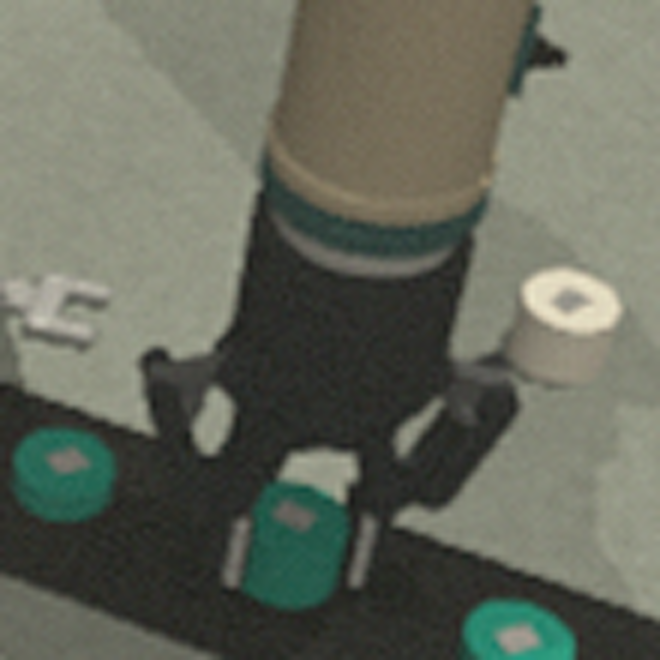

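Run:
```python
from h import *
T=lambda x,y,ox=325,oy=145,k=6:np.array([(x+.5)/k-.5+ox,(y+.5)/k-.5+oy])
x,y,th=.4721,-.1759,.1741
for q in((175,292),(175,312),(250,300),(250,280),(215,304)):
  for z in(.01,.022):
    P=atz("top",T(*q),z);d=P[:2]-[x,y];c,s=np.cos(th),np.sin(th);print(q,z,(1e3*np.array([c*d[0]+s*d[1],-s*d[0]+c*d[1]])).round(1))
```

```text
(175, 292) 0.01 [36.7 15. ]
(175, 292) 0.022 [35.1 16.2]
(175, 312) 0.01 [27.7 16.6]
(175, 312) 0.022 [26.2 17.8]
(250, 300) 0.01 [ 27.5 -17.7]
(250, 300) 0.022 [ 25.9 -16.2]
(250, 280) 0.01 [ 36.4 -19.3]
(250, 280) 0.022 [ 34.8 -17.8]
(215, 304) 0.01 [28.3 -1.8]
(215, 304) 0.022 [26.8 -0.5]
```

Emit:
servo_tool --targets '[[[0,0,0],[0,0,10],1],[[0,0,0],[0,0,20],1],[[0,0,0],[0,0,30],1],[[0,0,0],[0,0,30],1],[[0,0,0],[0,0,0],1]]'

```text
time_s: 4.25
tool_pos: [0.5572, 0.2097, 0.0999]
ee_rot: [0.004, -0.089, 0.996, 0.001]
force: [0.2, 0.4, -0.7]
opening: 0.0386
```

Emit:
servo_tool --targets '[[[0,0,0],[-3,-15,5],1],[[0,0,0],[-6,-30,5],1],[[0,0,0],[-7,-35,5],1],[[0,0,0],[-7,-35,5],1],[[0,0,0],[-7,-35,0],1],[[0,0,0],[-7,-35,0],1],[[0,0,0],[-7,-35,0],1],[[0,0,0],[-7,-35,0],1],[[0,0,0],[-7,-35,0],1],[[0,0,0],[-7,-35,0],1],[[0,0,0],[-7,-35,0],1],[[0,0,0],[-4.6,-23,0],1]]'

```text
time_s: 5.45
tool_pos: [0.4745, -0.1782, 0.1144]
ee_rot: [-0.002, -0.087, 0.996, -0.0]
force: [0.1, 0.7, -1.3]
opening: 0.0384
```

Emit:
servo_tool --targets '[[[0,0,0],[0,0,0],1],[[0,0,0],[0,0,0],1]]'

```text
time_s: 5.65
tool_pos: [0.4759, -0.1752, 0.1146]
ee_rot: [-0.001, -0.088, 0.996, 0.0]
force: [0.1, 0.1, -1.2]
opening: 0.0386
```

Run:
```python
from h import *
t=cams.read_camera("top")[:,:,::-1];s=cams.read_camera("scene")[:,:,::-1]
crop(t,310,130,110,120,5,"pics/t3.png");crop(s,220,110,120,140,4,"pics/s3.png")
o=bot.get_obs();print(o["tool_pos"].round(4),o["ee_rot"].round(4),o["joint_positions"].round(2))
```

```text
[ 0.477  -0.1735  0.1149] [-6.00e-04 -8.95e-02  9.96e-01  6.00e-04] [ 0.37  0.61 -0.12  2.02  0.13  0.53  1.91]
```

View pics/s3.png

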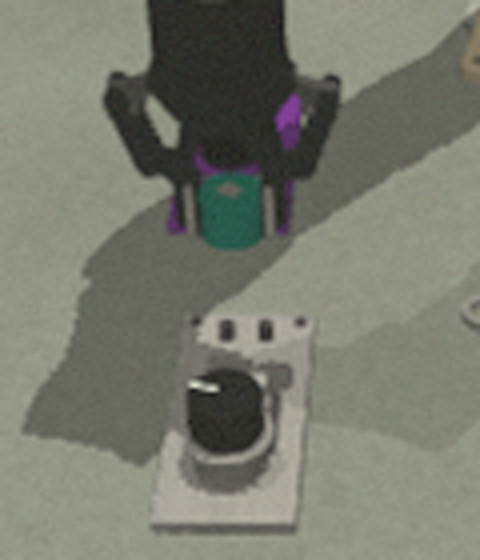

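View pics/t3.png

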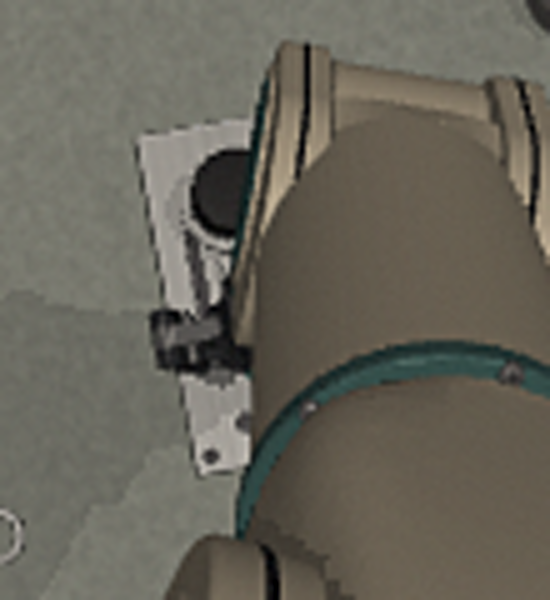

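Emit:
servo_tool --targets '[[[0,0,0],[0.8,-0.4,-20],1],[[0,0,0],[0,0,-25],1],[[0,0,0],[0,0,-25],1],[[0,0,0],[0,0,-13],1],[[0,0,0],[0,0,0],1],[[0,0,0],[0,0,0],1],[[0,0,0],[0,0,0],1]]'

```text
time_s: 6.45
tool_pos: [0.4793, -0.1748, 0.0333]
ee_rot: [0.001, -0.089, 0.996, -0.0]
force: [-0.4, -0.6, -0.5]
opening: 0.0386
```

Run:
```python
from h import *
s=cams.read_camera("scene")[:,:,::-1]
crop(s,230,120,100,130,5,"pics/s4.png")
o=bot.get_obs();print(o["tool_pos"].round(4),o["ee_rot"].round(4),o["force"])
# predicted mount top at target: seat frames scene
x,y,th=.4754,-.1735,.1818
for d in(0,.0035,.007):
  print(d,(proj("scene",[x+d*np.cos(th),y+d*np.sin(th),o["tool_pos"][2]-.0024+.03])-[230,120])*5+2)
```

```text
[ 0.4793 -0.1749  0.0334] [ 9.00e-04 -8.91e-02  9.96e-01 -4.00e-04] [-0.39774616 -0.76163794 -0.37315552]
0 [[249.84432873 321.35477492]]
0.0035 [[249.23126483 325.783129  ]]
0.007 [[248.61537461 330.23189849]]
```

View pics/s4.png

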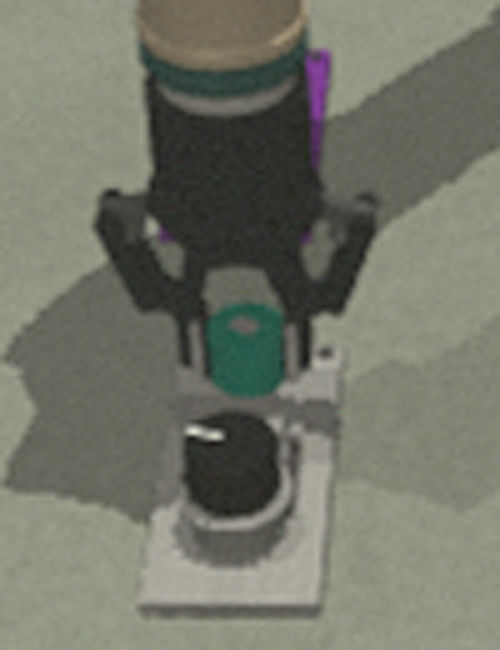

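Emit:
servo_tool --targets '[[[0,0,0],[0,0,-8],1],[[0,0,0],[0,0,-6],1],[[0,0,0],[0,0,-3],1],[[0,0,0],[0,0,-2],1],[[0,0,0],[0,0,0],1],[[0,0,0],[0,0,0],1]]'

```text
time_s: 7.1
tool_pos: [0.4785, -0.1748, 0.0132]
ee_rot: [-0.0, -0.089, 0.996, 0.0]
force: [-0.6, 0.5, -0.8]
opening: 0.0384
```

Emit:
servo_tool --targets '[[[0,0,0],[0,0,-1],1],[[0,0,0],[0,0,0],1]]'

```text
time_s: 7.3
tool_pos: [0.4786, -0.1749, 0.0124]
ee_rot: [0.0, -0.089, 0.996, -0.0]
force: [-0.0, -0.4, -0.9]
opening: 0.0383
```

Emit:
servo_tool --targets '[[[0,0,0],[0,0,-0.7],1],[[0,0,0],[0,0,0],1]]'

```text
time_s: 7.5
tool_pos: [0.4786, -0.1749, 0.0124]
ee_rot: [0.0, -0.089, 0.996, -0.0]
force: [-1.5, 1.3, 7.2]
opening: 0.0383
```

Emit:
servo_tool --targets '[[[0,0,0],[0,0,-0.7],1],[[0,0,0],[0,0,0],1]]'

```text
time_s: 7.7
tool_pos: [0.4786, -0.1749, 0.0123]
ee_rot: [0.0, -0.089, 0.996, -0.0]
force: [-2.8, 1.2, 13.9]
opening: 0.0388
```

Emit:
servo_tool --targets '[[[0,0,0],[0,0,0.8],0.45],[[0,0,0],[0,0,0],0.3],[[0,0,0],[0,0,0],0.1],[[0,0,0],[0,0,0],0],[[0,0,0],[0,0,0],0],[[0,0,0],[0,0,15],0],[[0,0,0],[0,0,30],0],[[0,0,0],[0,0,35],0],[[0,0,0],[0,0,35],0]]'

```text
time_s: 8.6
tool_pos: [0.478, -0.1746, 0.1276]
ee_rot: [-0.001, -0.089, 0.996, 0.0]
force: [0.1, 0.3, 0.9]
opening: 0.0855
```

Run:
```python
from h import *
s=cams.read_camera("scene")[:,:,::-1]
crop(s,230,150,100,100,6,"pics/s5.png")
o=bot.get_obs();print(o["tool_pos"].round(4),o["ee_rot"].round(4),o["force"],o["torque"],o["joint_positions"].round(2))
```

```text
[ 0.4812 -0.1757  0.1326] [ 0.0035 -0.0889  0.996  -0.0016] [ 1.3191178  -0.65663278  3.19030632] [-0.01839119 -0.05646553  0.06037228] [ 0.38  0.58 -0.13  2.    0.13  0.57  1.91]
```

View pics/s5.png

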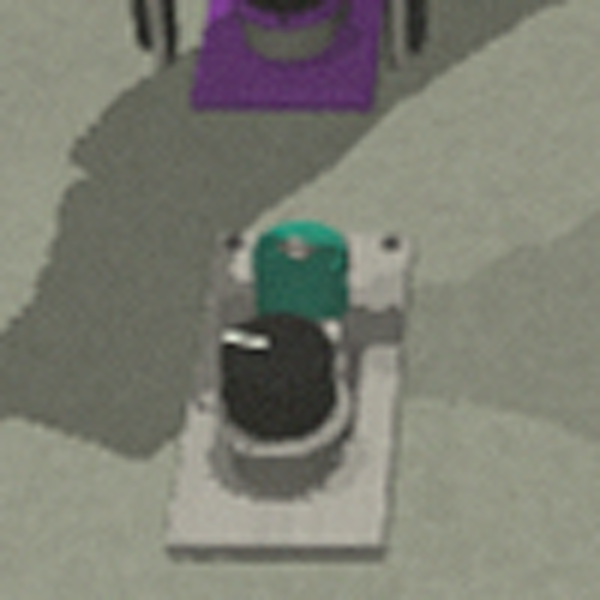

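Run:
```python
from h import *
a=np.linspace(0,6.283,73)
x,y,th=.4754,-.1735,.1818
for dx,dy in((0,0),(.0035,0),(.007,0),(.0035,.002),(-.005,0)):
  c=np.array([x+dx*np.cos(th)-dy*np.sin(th),y+dx*np.sin(th)+dy*np.cos(th)])
  q=np.vstack([proj("scene",np.c_[c[0]+.02*np.cos(a),c[1]+.02*np.sin(a),0*a+z]) for z in(.01,.04)])
  q=(q-[230,150])*6+2.5;print(dx,dy,q.min(0).round(),q.max(0).round())
```

```text
0 0 [255. 215.] [354. 331.]
0.0035 0 [254. 220.] [354. 336.]
0.007 0 [253. 225.] [353. 342.]
0.0035 0.002 [259. 220.] [358. 336.]
-0.005 0 [256. 207.] [355. 323.]
```

Emit:
servo_tool --targets '[[[0,0,0],[22,4.5,0],0],[[0,0,0],[30,6,0],0],[[0,0,0],[30,6,0],0],[[0,0,0],[8,1.5,0],0],[[0,0,0],[0,0,0],0],[[0,0,0],[0,0,0],0],[[0,0,0],[0,0,0],0],[[0,0,0],[0,0,0],0]]'

```text
time_s: 9.45
tool_pos: [0.5673, -0.1574, 0.1267]
ee_rot: [-0.001, -0.088, 0.996, -0.0]
force: [0.0, -0.0, -0.3]
opening: 0.0857
```

Run:
```python
from h import *
o=bot.get_obs();print(o["tool_pos"].round(4),o["ee_rot"].round(4),o["force"],o["torque"],o["joint_positions"].round(2))
t=cams.read_camera("top")[:,:,::-1]
crop(t,310,130,110,120,5,"pics/t6.png")
```

```text
[ 0.5673 -0.1574  0.1267] [-6.000e-04 -8.850e-02  9.961e-01 -1.000e-04] [ 0.04327343 -0.02106211 -0.26043328] [-0.01036315  0.0210008   0.0263213 ] [ 0.3   0.67 -0.12  1.79  0.12  0.69  1.86]
```

View pics/t6.png

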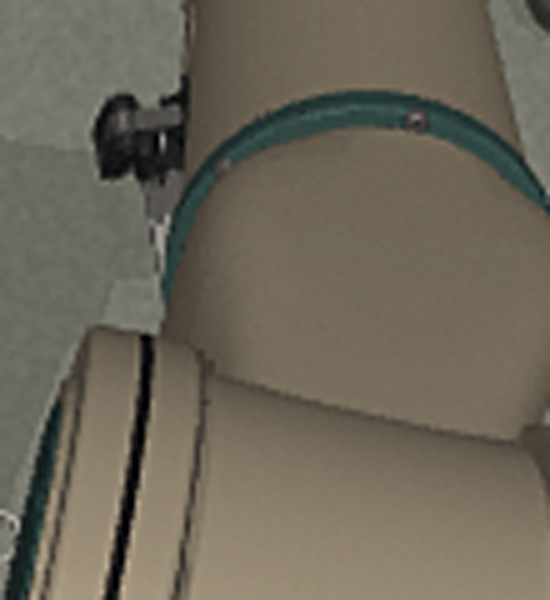

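Emit:
servo_tool --targets '[[[0,0,0],[1.4,0.7,-20],0],[[0,0,0],[0,0,-25],0],[[0,0,0],[0,0,-20],0],[[0,0,0],[0,0,-15],0],[[0,0,0],[0,0,-9.5],0],[[0,0,0],[0,0,0],0],[[0,0,0],[0,0,0],0],[[0,0,0],[0,0,0],0]]'

```text
time_s: 10.3
tool_pos: [0.5707, -0.1563, 0.0381]
ee_rot: [0.001, -0.089, 0.996, -0.0]
force: [0.2, -0.4, 0.1]
opening: 0.0852
```

Run:
```python
from h import *
s=cams.read_camera("scene")[:,:,::-1]
crop(s,230,130,100,120,5,"pics/s7.png")
o=bot.get_obs();print(o["tool_pos"].round(4),o["force"],o["torque"])
```

```text
[ 0.5706 -0.1563  0.0382] [ 0.17464163  0.1500851  -0.47143101] [-0.03753282 -0.04896467  0.01446778]
```

View pics/s7.png

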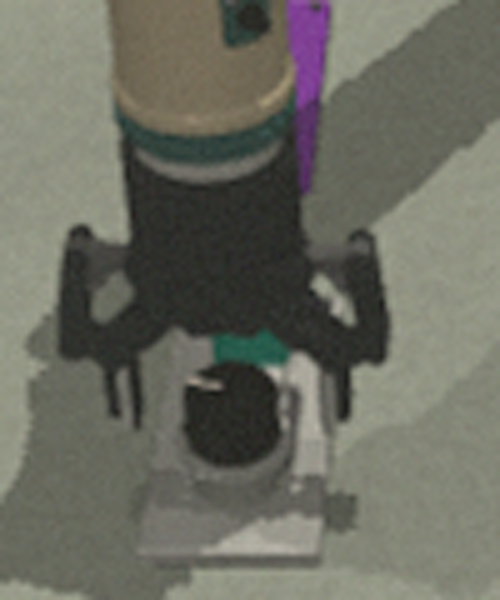

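Emit:
servo_tool --targets '[[[0,0,0],[-1.8,-0.4,0],0.2],[[0,0,0],[0,0,0],0.4],[[0,0,0],[0,0,0],1],[[0,0,0],[0,0,0],1],[[0,0,0],[0,0,0],1],[[0,0,0],[0,0,0],1],[[0,0,0],[0,0,0],1]]'

```text
time_s: 11.05
tool_pos: [0.5683, -0.1573, 0.038]
ee_rot: [0.0, -0.089, 0.996, -0.001]
force: [-1.2, -0.4, 5.6]
opening: 0.0421
```

Run:
```python
from h import *
s=cams.read_camera("scene")[:,:,::-1]
crop(s,230,130,100,120,5,"pics/s8.png")
o=bot.get_obs();print(o["tool_pos"].round(4),o["force"],o["torque"],o["joint_positions"].round(3))
```

```text
[ 0.5682 -0.1573  0.038 ] [-0.40026494  0.01890546  6.15662367] [-0.21937176  0.24891972  0.01069467] [ 0.282  0.809 -0.095  1.828  0.143  0.511  1.84 ]
```

View pics/s8.png

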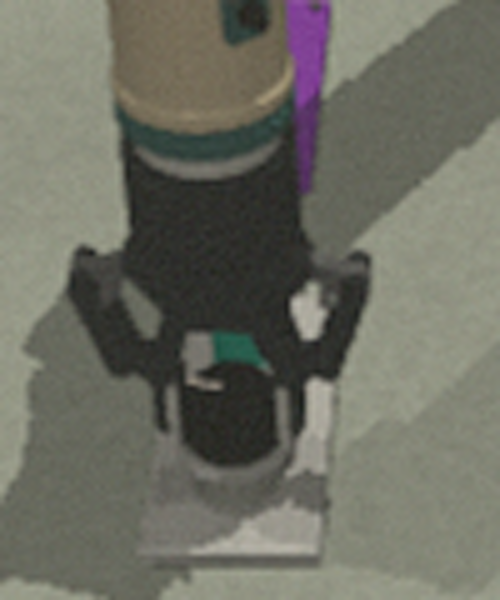

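Emit:
servo_tool --targets '[[[0,0,-0.1],[0,0,0],1],[[0,0,-0.1],[0,0,0],1],[[0,0,-0.1],[0,0,0],1]]'

```text
time_s: 11.4
tool_pos: [0.5683, -0.1581, 0.038]
ee_rot: [0.0, 0.063, 0.998, -0.001]
force: [-1.7, -2.4, 4.2]
opening: 0.0422
```

```bash
cat > ob.py <<'E'
from rig import bot
import numpy as np
o=bot.get_obs();q=o["ee_rot"];n=np.arctan2(q[2],q[1]);print(o["time_s"],"yaw",round(2*n-np.pi/2,4),o["tool_pos"].round(4),o["force"].round(1),o["torque"].round(3),"q7",o["joint_positions"][6].round(3),"tau7",o["effort"][6].round(3))
E
python3 ob.py
```

```text
11.4 yaw 1.4452 [ 0.5683 -0.1581  0.038 ] [-1.7 -2.4  4.2] [-0.648  0.291  0.345] q7 1.639 tau7 0.388
```

Emit:
servo_tool --targets '[[[0,0,-0.1],[0,0,0],1],[[0,0,-0.1],[0,0,0],1],[[0,0,-0.1],[0,0,0],1]]'

```text
time_s: 11.7
tool_pos: [0.5681, -0.1589, 0.038]
ee_rot: [0.001, 0.211, 0.977, -0.001]
force: [-2.5, -4.2, 4.1]
opening: 0.0427
```

```bash
python3 ob.py
python3 - <<'E'
from h import *
s=cams.read_camera("scene")[:,:,::-1]
crop(s,245,160,70,80,8,"pics/s9.png")
E
python3 ob.py
```

```text
11.7 yaw 1.1448 [ 0.5681 -0.1589  0.038 ] [-2.5 -4.2  4.1] [-0.887  0.373  0.307] q7 1.442 tau7 0.376
11.75 yaw 1.1404 [ 0.5681 -0.1589  0.038 ] [-1.6 -3.2  5. ] [-0.736  0.379 -0.235] q7 1.439 tau7 0.065
```

View pics/s9.png

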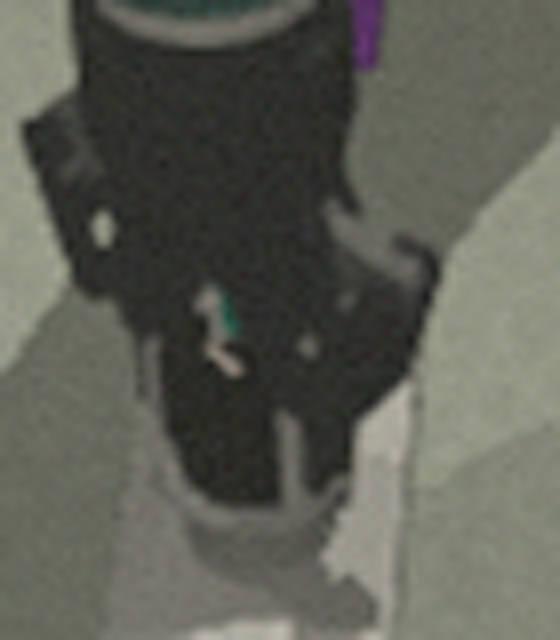

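Emit:
servo_tool --targets '[[[0,0,-0.1],[-0.7,-1.2,0],1],[[0,0,-0.1],[0,0,0],1]]'

```text
time_s: 11.95
tool_pos: [0.5678, -0.1594, 0.038]
ee_rot: [0.001, 0.308, 0.952, -0.001]
force: [-1.4, -1.8, 3.7]
opening: 0.0427
```

```bash
python3 ob.py
```

```text
11.95 yaw 0.9456 [ 0.5678 -0.1594  0.038 ] [-1.4 -1.8  3.7] [-0.735  0.292  0.309] q7 1.313 tau7 0.408
```

Emit:
servo_tool --targets '[[[0,0,-0.1],[0,0,0],1],[[0,0,-0.1],[0,0,0],1]]'

```text
time_s: 12.15
tool_pos: [0.5674, -0.1598, 0.038]
ee_rot: [0.001, 0.401, 0.916, -0.001]
force: [-1.4, -4.9, 5.3]
opening: 0.0427
```

```bash
python3 ob.py
```

```text
12.15 yaw 0.7459 [ 0.5674 -0.1598  0.038 ] [-1.4 -4.9  5.3] [-0.774  0.601  0.394] q7 1.181 tau7 0.229
```

Emit:
servo_tool --targets '[[[0,0,-0.1],[0,-0.7,0],1]]'

```text
time_s: 12.25
tool_pos: [0.5672, -0.1601, 0.038]
ee_rot: [0.001, 0.446, 0.895, -0.001]
force: [-2.4, -2.1, 5.4]
opening: 0.0424
```

```bash
python3 ob.py
```

```text
12.25 yaw 0.6462 [ 0.5672 -0.1601  0.038 ] [-2.4 -2.1  5.4] [-0.438  0.498  0.477] q7 1.116 tau7 0.15
```

Emit:
servo_tool --targets '[[[0,0,-0.1],[0,0,0],1]]'

```text
time_s: 12.35
tool_pos: [0.5669, -0.1601, 0.038]
ee_rot: [0.0, 0.49, 0.872, -0.001]
force: [-4.0, -2.5, 6.5]
opening: 0.0424
```

```bash
python3 ob.py
```

```text
12.35 yaw 0.5457 [ 0.5669 -0.1601  0.038 ] [-4.  -2.5  6.5] [-0.652  0.581  0.16 ] q7 1.05 tau7 0.53
```

Emit:
servo_tool --targets '[[[0,0,-0.1],[0,0,0],1]]'

```text
time_s: 12.45
tool_pos: [0.5667, -0.1602, 0.038]
ee_rot: [0.0, 0.534, 0.846, -0.001]
force: [-4.4, -2.7, 6.8]
opening: 0.0426
```

```bash
python3 ob.py
```

```text
12.45 yaw 0.4449 [ 0.5667 -0.1602  0.038 ] [-4.4 -2.7  6.8] [-0.715  0.673  0.236] q7 0.983 tau7 0.478
```

```bash
cat > v.py <<'E'
import sys
from h import *
s=cams.read_camera("scene")[:,:,::-1]
crop(s,240,160,80,80,8,sys.argv[1])
E
python3 v.py pics/s10.png
```

```text
(no output)
```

View pics/s10.png

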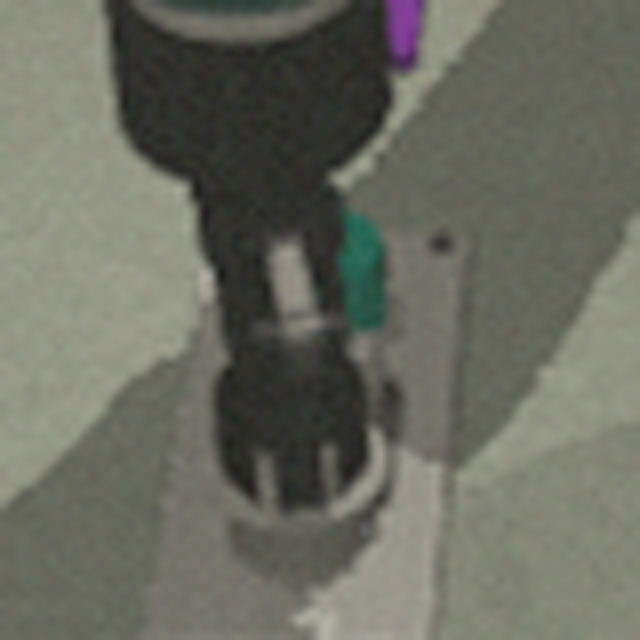

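Emit:
servo_tool --targets '[[[0,0,-0.1],[-0.5,-0.3,0],1]]'

```text
time_s: 12.6
tool_pos: [0.5664, -0.1604, 0.038]
ee_rot: [0.0, 0.574, 0.819, -0.001]
force: [-1.7, -2.9, 5.3]
opening: 0.0426
```

```bash
python3 ob.py
```

```text
12.6 yaw 0.3471 [ 0.5664 -0.1604  0.038 ] [-1.7 -2.9  5.3] [-0.573  0.538  0.383] q7 0.918 tau7 0.63
```

Emit:
servo_tool --targets '[[[0,0,-0.1],[0,0,0],1]]'

```text
time_s: 12.7
tool_pos: [0.5662, -0.1605, 0.038]
ee_rot: [0.0, 0.615, 0.788, -0.001]
force: [-3.2, -3.1, 7.0]
opening: 0.0424
```

```bash
python3 ob.py
```

```text
12.7 yaw 0.2456 [ 0.5662 -0.1605  0.038 ] [-3.2 -3.1  7. ] [-0.705  0.764  0.441] q7 0.85 tau7 0.316
```

Emit:
servo_tool --targets '[[[0,0,-0.1],[0,0,0],1]]'

```text
time_s: 12.8
tool_pos: [0.5659, -0.1606, 0.038]
ee_rot: [0.0, 0.654, 0.757, -0.001]
force: [-4.2, -3.8, 7.2]
opening: 0.0426
```

```bash
python3 ob.py; python3 v.py pics/s11.png
```

```text
12.8 yaw 0.1457 [ 0.5659 -0.1606  0.038 ] [-4.2 -3.8  7.2] [-0.658  0.805  0.392] q7 0.782 tau7 0.321
```

View pics/s11.png

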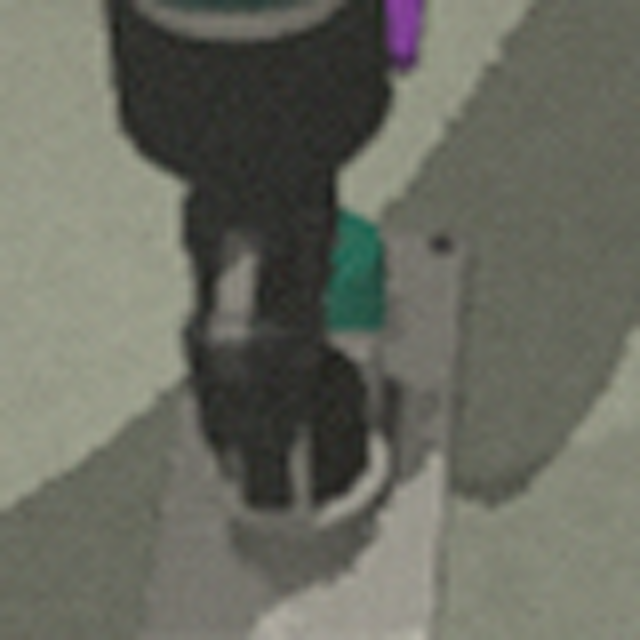

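Emit:
servo_tool --targets '[[[0,0,0],[0,0,0],0.4],[[0,0,0],[0,0,0],0.1],[[0,0,0],[0,0,0],0],[[0,0,0],[0,0,0],0],[[0,0,0],[0,0,20],0],[[0,0,0],[0,0,35],0],[[0,0,0],[0,0,35],0],[[0,0,0],[0,0,20],0]]'

```text
time_s: 13.65
tool_pos: [0.568, -0.1591, 0.1498]
ee_rot: [0.001, 0.652, 0.758, 0.001]
force: [0.4, 0.5, -0.6]
opening: 0.0855
```

```bash
python3 v.py pics/s12.png; python3 ob.py
```

```text
13.7 yaw 0.1492 [ 0.5694 -0.1596  0.1522] [ 0.2 -0.1  1.7] [-0.016  0.033 -0.043] q7 0.717 tau7 -0.027
```

View pics/s12.png

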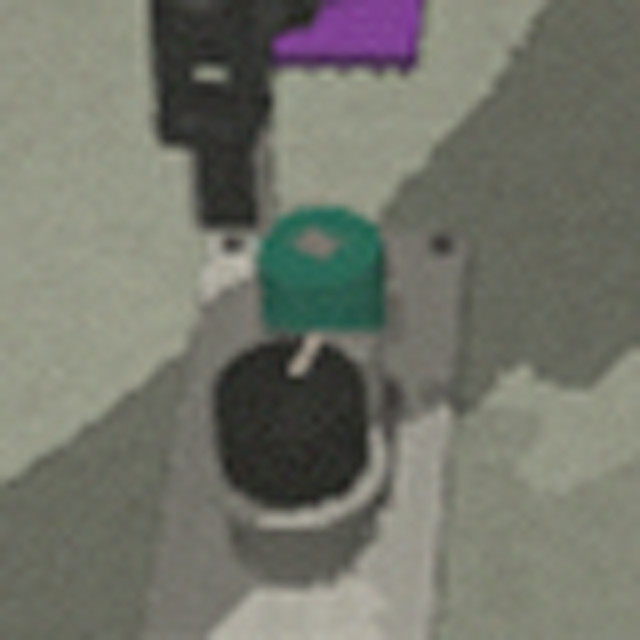

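Run:
```python
from h import *
S8=lambda x,y,ox,oy:np.array([(x+.5)/8-.5+ox,(y+.5)/8-.5+oy])
def ang(q,c=(.5687,-.1567)):
    P=atz("scene",q,.065);d=P[:2]-c;return np.hypot(*d),np.arctan2(d[1],d[0])
for nm,pts in(("init",[(300,285),(328,292),(357,298)]),):
    for p in pts: print(nm,ang(S8(*p,230,170)))
for p in((322,337),(308,355),(295,373)): print("now",ang(S8(*p,240,160)))
```

```text
init (np.float64(0.02342814183003572), np.float64(-1.8215657478920444))
init (np.float64(0.014523326742103566), np.float64(-1.8824028279547582))
init (np.float64(0.006007977975697723), np.float64(-2.2087163546104955))
now (np.float64(0.023969001726244905), np.float64(3.0094059630110577))
now (np.float64(0.015223453674625603), np.float64(3.0574524173838964))
now (np.float64(0.006737961555890088), np.float64(-3.0978833312166736))
```

Emit:
servo_tool --targets '[[[0,0,0],[0,25,0],0],[[0,0,0],[0,40,0],0],[[0,0,0],[0,40,0],0],[[0,0,0],[0,40,0],0],[[0,0,0],[0,40,0],0],[[0,0,0],[0,40,0],0]]'

```text
time_s: 14.3
tool_pos: [0.5665, 0.0681, 0.1469]
ee_rot: [-0.0, 0.652, 0.758, -0.0]
force: [1.1, 0.1, -0.5]
opening: 0.0858
```

```bash
cat > tv.py <<'E'
import sys
from h import *
t=cams.read_camera("top")[:,:,::-1]
crop(t,330,140,56,80,8,sys.argv[1]); cv2.imwrite(sys.argv[1].replace("pics/","pics/full_"),t)
E
python3 tv.py pics/t12.png
python3 - <<'E'
from h import *
crop(cv2.imread("pics/top0.png"),330,140,56,80,8,"pics/t0z.png")
E
```

```text
(no output)
```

View pics/t12.png

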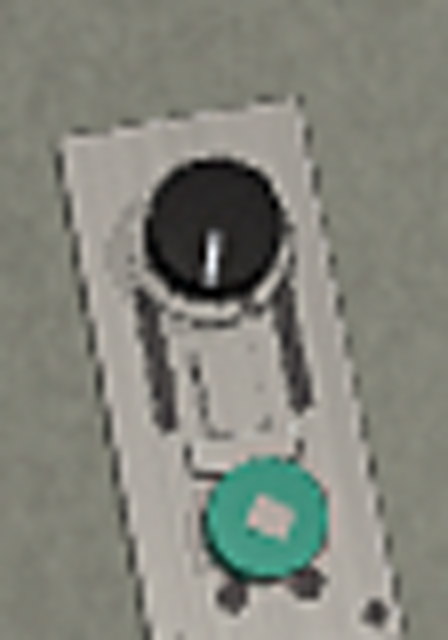

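View pics/t0z.png

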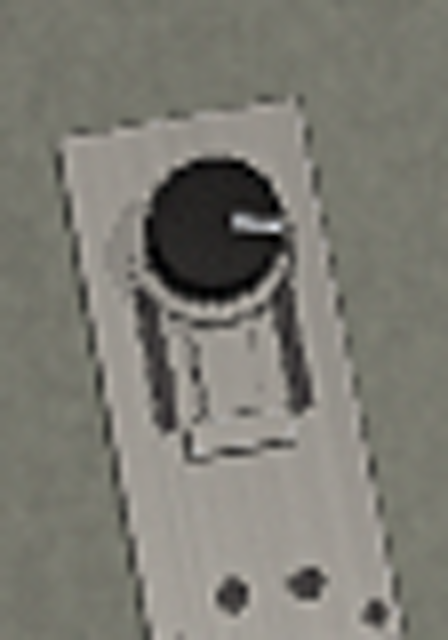

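Run:
```python
from h import *
a=cv2.imread("pics/top0.png");b=cv2.imread("pics/full_t12.png")
f=lambda i:cv2.resize(np.clip(i[150:206,340:376].astype(float)*1.2,0,255).astype(np.uint8),None,fx=10,fy=10,interpolation=cv2.INTER_NEAREST)
o=np.hstack([f(a),f(b)])
x,y,th=.4721,-.1759,.1741
c=np.array([x+.095*np.cos(th),y+.095*np.sin(th)])
for k,l in enumerate((-1.70,-1.88)):pass
for r,z,col in((.0275,.034,(0,0,255)),(.022,.065,(0,255,0))):
  an=np.linspace(0,6.283,200);q=(proj("top",np.c_[c[0]+r*np.cos(an),c[1]+r*np.sin(an),0*an+z])-[340,150])*10+4.5
  for off in(0,360):cv2.polylines(o,[np.int32(q+[off,0])],True,col,1)
cv2.imwrite("pics/cmp.png",o)
```

```text
(no output)
```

View pics/cmp.png

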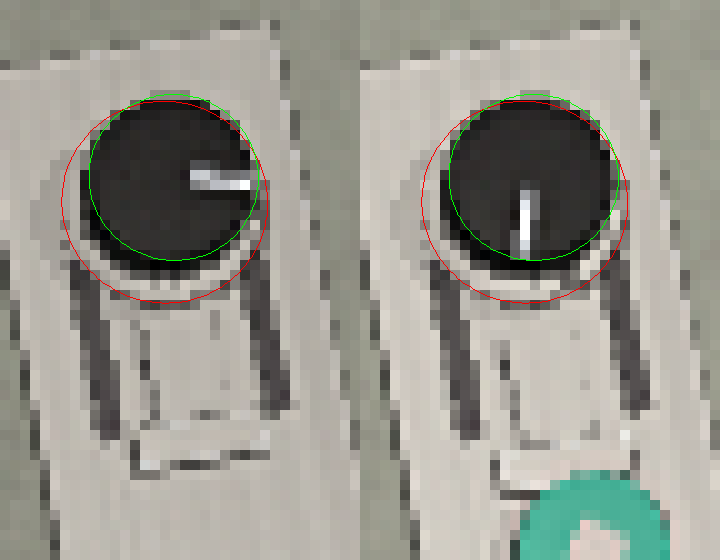

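Run:
```python
from h import *
a=cv2.imread("pics/top0.png",0);b=cv2.imread("pics/full_t12.png",0)
from scipy.ndimage import map_coordinates as mc
x,y,th=.4721,-.1759,.1741
c=np.array([x+.095*np.cos(th),y+.095*np.sin(th)])
for r in(.0235,.025,.0265):
  an=np.deg2rad(np.arange(90,331,10));q=proj("top",np.c_[c[0]+r*np.cos(an),c[1]+r*np.sin(an),0*an+.034])
  for im in(a,b):print(r,mc(im.astype(float),[q[:,1],q[:,0]],order=1).astype(int))
print(np.arange(90,331,10)-360)
for p in((-.013,0),(0,-.013)):
  pass
# line angle in both from top camera, z=.065
for nm,im in(("init",cv2.imread("pics/top0.png",0)),("now",b)):
  m=np.zeros_like(im);qc=proj("top",[c[0],c[1],.065])[0].astype(int)
  ys,xs=np.where(im[qc[1]-8:qc[1]+9,qc[0]-8:qc[0]+9]>110);
  pts=np.c_[xs+qc[0]-8,ys+qc[1]-8]
  P=np.array([atz("top",p,.065)[:2]-c for p in pts]);r=np.hypot(*P.T);k=(r<.02);print(nm,k.sum(),np.c_[P[k].mean(0)],np.rad2deg(np.arctan2(P[k].mean(0)[1],P[k].mean(0)[0])),r[k].mean())
```

```text
0.0235 [122 107  85 124 130 126 134 146 148 159 155 151 160 147 153 139 113  82
  40 112  91  19  25  28  30]
0.0235 [128 116  99 132 147 134 165 161 174 173 164 161  83 154 167 152 122 143
 100  52  43  23  29  33  33]
0.025 [144 142 124 143 144 141 144 146 152 153 159 136 144 157 138 135 123  96
  62  94  96  25  30  24  26]
0.025 [155 153 136 154 154 152 164 160 160 165 166 137  86 172 155 146 133 158
 121  69  72  28  35  28  28]
0.0265 [137 126 140 133 122 122 131 118 122 114 130 108 121 123  83  81 108  78
  84  91 113  97  73  30  14]
0.0265 [146 136 151 144 133 130 155 129 128 127 134 119  89 133  96  88 116 109
 127  87 110 107  81  34  19]
[-270 -260 -250 -240 -230 -220 -210 -200 -190 -180 -170 -160 -150 -140
 -130 -120 -110 -100  -90  -80  -70  -60  -50  -40  -30]
init 8 [[-0.00087142]
 [-0.01122083]] -94.44071791023835 0.011324758851919099
now 6 [[-0.01119771]
 [ 0.00246195]] 167.60014840059767 0.011518050634610554
```

```bash
cat > bar.py <<'E'
import sys
from h import *
from scipy.ndimage import map_coordinates as mc
from scipy.optimize import minimize
x,y,th=.4721,-.1759,.1741
im=cv2.imread(sys.argv[1],0).astype(float);ref=cv2.imread("pics/top0.png",0).astype(float)
# cap centre from dark disc centroid in image (z .065), top-camera frame
cs=[]
for dx in np.arange(-.003,.0031,.0005):
  for dy in np.arange(-.003,.0031,.0005):
    c=np.array([x+.095*np.cos(th)+dx,y+.095*np.sin(th)+dy]);an=np.linspace(0,6.283,72)
    v=lambda r:mc(ref,proj("top",np.c_[c[0]+r*np.cos(an),c[1]+r*np.sin(an),0*an+.065]).T[::-1],order=1)
    # top face dark against; use far (+x) half only, where side is hidden
    k=np.cos(an)>0
    cs.append(((v(.0235)-v(.0200))[k].mean(),dx,dy))
_,dx,dy=max(cs);print("cap shift",dx,dy)
c=np.array([x+.095*np.cos(th),y+.095*np.sin(th)])
for nm,c2 in(("nominal",c),("shifted",c+[dx,dy])):
  an=np.deg2rad(np.arange(-200,-59,4));L=[]
  for r in(.0235,.025,.026):
    q=proj("top",np.c_[c2[0]+r*np.cos(an),c2[1]+r*np.sin(an),0*an+.034]).T[::-1];L.append(mc(im,q,order=1))
  print(nm,"ring",list(zip(np.rad2deg(an).round().astype(int).tolist(),np.mean(L,0).astype(int).tolist())))
  g=np.deg2rad(np.arange(0,360,2));L=[]
  for r in(.009,.012,.015,.018):
    q=proj("top",np.c_[c2[0]+r*np.cos(g),c2[1]+r*np.sin(g),0*g+.065]).T[::-1];v=mc(im,q,order=1);w=np.clip(v-70,0,None);L.append(np.rad2deg(np.angle((w*np.exp(1j*g)).sum())))
  print(nm,"line angle by r",np.round(L,1))
E
python3 bar.py pics/top0.png; python3 bar.py pics/full_t12.png
```

```text
cap shift 0.0 0.001
nominal ring [(-200, 140), (-196, 151), (-192, 153), (-188, 141), (-184, 143), (-180, 147), (-176, 143), (-172, 147), (-168, 158), (-164, 139), (-160, 135), (-156, 143), (-152, 146), (-148, 141), (-144, 136), (-140, 147), (-136, 146), (-132, 140), (-128, 131), (-124, 126), (-120, 125), (-116, 120), (-112, 113), (-108, 124), (-104, 129), (-100, 88), (-96, 64), (-92, 55), (-88, 67), (-84, 80), (-80, 100), (-76, 120), (-72, 114), (-68, 78), (-64, 53), (-60, 39)]
nominal line angle by r [-90.9 -94.7 -95.  -94.2]
shifted ring [(-200, 134), (-196, 145), (-192, 151), (-188, 146), (-184, 139), (-180, 144), (-176, 146), (-172, 142), (-168, 154), (-164, 153), (-160, 135), (-156, 140), (-152, 150), (-148, 151), (-144, 141), (-140, 144), (-136, 148), (-132, 147), (-128, 141), (-124, 135), (-120, 130), (-116, 127), (-112, 111), (-108, 117), (-104, 128), (-100, 88), (-96, 57), (-92, 43), (-88, 52), (-84, 69), (-80, 113), (-76, 132), (-72, 107), (-68, 64), (-64, 32), (-60, 19)]
shifted line angle by r [-89.6 -93.5 -95.  -94.2]
cap shift 0.0 0.001
nominal ring [(-200, 154), (-196
[... 291 characters left out ...]
(-104, 139), (-100, 142), (-96, 140), (-92, 123), (-88, 107), (-84, 88), (-80, 68), (-76, 73), (-72, 76), (-68, 63), (-64, 59), (-60, 43)]
nominal line angle by r [166.6 168.7 170.3 171.1]
shifted ring [(-200, 147), (-196, 158), (-192, 158), (-188, 156), (-184, 158), (-180, 159), (-176, 157), (-172, 150), (-168, 161), (-164, 163), (-160, 151), (-156, 123), (-152, 82), (-148, 84), (-144, 100), (-140, 144), (-136, 165), (-132, 163), (-128, 154), (-124, 149), (-120, 142), (-116, 139), (-112, 121), (-108, 126), (-104, 137), (-100, 139), (-96, 134), (-92, 110), (-88, 91), (-84, 72), (-80, 54), (-76, 55), (-72, 54), (-68, 46), (-64, 37), (-60, 22)]
shifted line angle by r [173.1 173.5 174.1 174.2]
```

Emit:
servo_tool --targets '[[[0,0,0],[0,-25,0],0],[[0,0,0],[0,-40,0],0],[[0,0,0],[0,-40,0],0],[[0,0,0],[0,-40,0],0],[[0,0,0],[-1,-40,0],0],[[0,0,0],[0,-35,0],0],[[0,0,0],[0,-8,0],0],[[0,0,0],[0,0,0],0],[[0,0,0],[0,0,0],0],[[0,0,0],[0,0,0],0]]'

```text
time_s: 15.35
tool_pos: [0.5661, -0.1592, 0.1469]
ee_rot: [-0.001, 0.651, 0.759, 0.0]
force: [0.0, -0.6, -0.6]
opening: 0.0854
```

```bash
python3 ob.py
python3 - <<'E'
from h import *
s=cv2.imread("pics/s12.png")
E
```

```text
15.35 yaw 0.1521 [ 0.5661 -0.1592  0.1469] [ 0.  -0.6 -0.6] [0.    0.015 0.005] q7 0.722 tau7 -0.002
```

Emit:
servo_tool --targets '[[[0,0,0],[-0.4,-0.5,-25],0],[[0,0,0],[0,0,-30],0],[[0,0,0],[0,0,-25],0],[[0,0,0],[0,0,-20],0],[[0,0,0],[0,0,-9],0],[[0,0,0],[0,0,0],0],[[0,0,0],[0,0,0],0]]'

```text
time_s: 16.05
tool_pos: [0.5661, -0.1618, 0.0389]
ee_rot: [0.0, 0.652, 0.758, 0.0]
force: [-0.5, -0.2, 1.1]
opening: 0.0851
```

Emit:
servo_tool --targets '[[[0,0,0],[0,0,0],0.2],[[0,0,0],[0,0,0],0.4],[[0,0,0],[0,0,0],1],[[0,0,0],[0,0,0],1],[[0,0,0],[0,0,0],1],[[0,0,0],[0,0,0],1]]'

```text
time_s: 16.65
tool_pos: [0.5661, -0.1623, 0.0393]
ee_rot: [0.001, 0.653, 0.758, 0.001]
force: [-0.5, -0.3, 6.1]
opening: 0.0419
```

```bash
python3 ob.py
```

```text
16.65 yaw 0.149 [ 0.5661 -0.1623  0.0393] [-0.5 -0.3  6.1] [ 0.19   0.139 -0.06 ] q7 0.792 tau7 -0.018
```

Emit:
servo_tool --targets '[[[0,0,-0.07],[0,0.8,0],1]]'

```text
time_s: 16.75
tool_pos: [0.5658, -0.1623, 0.0393]
ee_rot: [0.001, 0.679, 0.734, 0.0]
force: [-3.2, -2.4, 6.5]
opening: 0.0423
```

```bash
python3 ob.py
```

```text
16.75 yaw 0.0786 [ 0.5658 -0.1623  0.0393] [-3.2 -2.4  6.5] [-0.38   0.614  0.523] q7 0.743 tau7 0.326
```

Emit:
servo_tool --targets '[[[0,0,-0.07],[0,0,0],1]]'

```text
time_s: 16.85
tool_pos: [0.5655, -0.1623, 0.0393]
ee_rot: [0.001, 0.705, 0.71, -0.0]
force: [-1.9, -1.3, 2.9]
opening: 0.0425
```

```bash
python3 ob.py
```

```text
16.85 yaw 0.007 [ 0.5655 -0.1623  0.0393] [-1.9 -1.3  2.9] [-0.276  0.356  0.354] q7 0.694 tau7 0.172
```

Emit:
servo_tool --targets '[[[0,0,-0.06],[0,0,0],1]]'

```text
time_s: 16.95
tool_pos: [0.5652, -0.1623, 0.0393]
ee_rot: [0.0, 0.726, 0.688, -0.0]
force: [-2.5, -0.4, 8.0]
opening: 0.0422
```

```bash
python3 ob.py
```

```text
16.95 yaw -0.053 [ 0.5652 -0.1623  0.0393] [-2.5 -0.4  8. ] [-0.116  0.646  0.28 ] q7 0.653 tau7 0.052
```

Emit:
servo_tool --targets '[[[0,0,0],[0,0,0],0.4],[[0,0,0],[0,0,0],0.1],[[0,0,0],[0,0,0],0],[[0,0,0],[0,0,0],0],[[0,0,0],[0,0,20],0],[[0,0,0],[0,0,35],0],[[0,0,0],[0,0,35],0],[[0,0,0],[0,0,20],0]]'

```text
time_s: 17.75
tool_pos: [0.5665, -0.162, 0.1508]
ee_rot: [0.001, 0.725, 0.689, 0.001]
force: [0.0, 0.2, 0.3]
opening: 0.0849
```

Emit:
servo_tool --targets '[[[0,0,0],[0,25,0],0],[[0,0,0],[0,40,0],0],[[0,0,0],[0,40,0],0],[[0,0,0],[0,40,0],0],[[0,0,0],[0,40,0],0],[[0,0,0],[0,40,0],0],[[0,0,0],[0,0,0],0],[[0,0,0],[0,0,0],0]]'

```text
time_s: 18.55
tool_pos: [0.5653, 0.0649, 0.148]
ee_rot: [-0.0, 0.724, 0.69, -0.0]
force: [-0.3, -0.8, -0.2]
opening: 0.0854
```

```bash
python3 tv.py pics/t13.png; python3 v.py pics/s13.png; python3 bar.py pics/full_t13.png; python3 ob.py
python3 - <<'E'
import cv2,numpy as np
a=cv2.imread("pics/t13.png");b=cv2.resize(cv2.imread("pics/s13.png"),(300,300));c=np.zeros((640,448+300,3),np.uint8);c[:640,:448]=a;c[:300,448:]=b;cv2.imwrite("pics/both13.png",cv2.resize(c,None,fx=.9,fy=.9))
E
```

```text
cap shift 0.0 0.001
nominal ring [(-200, 152), (-196, 160), (-192, 157), (-188, 149), (-184, 153), (-180, 158), (-176, 156), (-172, 159), (-168, 163), (-164, 148), (-160, 138), (-156, 97), (-152, 81), (-148, 87), (-144, 116), (-140, 156), (-136, 161), (-132, 155), (-128, 144), (-124, 136), (-120, 134), (-116, 128), (-112, 120), (-108, 132), (-104, 139), (-100, 142), (-96, 138), (-92, 121), (-88, 105), (-84, 87), (-80, 69), (-76, 74), (-72, 78), (-68, 78), (-64, 67), (-60, 42)]
nominal line angle by r [156.5 155.8 157.8 156.3]
shifted ring [(-200, 145), (-196, 156), (-192, 157), (-188, 151), (-184, 149), (-180, 155), (-176, 157), (-172, 158), (-168, 165), (-164, 160), (-160, 148), (-156, 122), (-152, 81), (-148, 82), (-144, 97), (-140, 142), (-136, 163), (-132, 163), (-128, 154), (-124, 148), (-120, 141), (-116, 137), (-112, 118), (-108, 126), (-104, 138), (-100, 139), (-96, 133), (-92, 108), (-88, 89), (-84, 71), (-80, 56), (-76, 56), (-72, 55), (-68, 53), (-64, 38), (-60, 21)]
shifted line angle by r [161.6 160.5 161.1 159.4]
18.65 yaw -0.0524 [0.5655 0.0622 0.1483] [ 0.1 -0.9 -0. ] [-0.045 -0.047 -0.052] q7 0.224 tau7 0.002
```

View pics/both13.png

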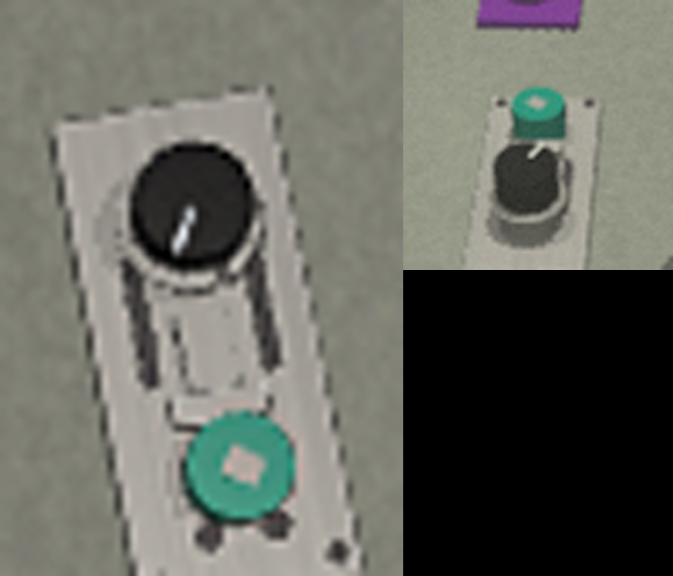

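View pics/full_t13.png

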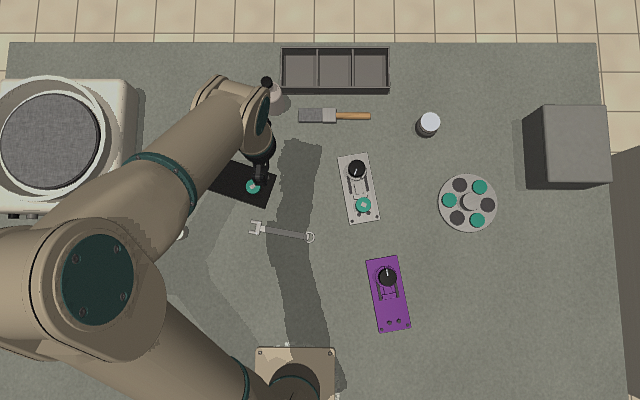

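```bash
python3 -c "
from rig import ticket
print(ticket.sign_off())"
```

```text
the job is handed in; nothing more can be done
None
```

I stood the tall mount between the posts and the jaw, let go, turned the cap clockwise in two grips (about 1.6 rad, then 0.2 rad), and handed the job in at about 18.7 s. `sign_off` gives no verdict, so these are my own checks:

- **Ratchet:** the top camera put the white line about 50° (±5°) past the flange bar. That is one click, and within the 21–86° limits. I did not catch the click itself: torque in the first grip was too noisy to show it. It fell from 0.52 to 0.28 N m in the second grip, as it should while slipping on the next tooth.
- **Clamping:** during the last 0.2 rad the cap turned but the flange bar stayed at −151°, so the jaw is tight. The jaw moved about 7 mm. I had no direct reading of the clamp force.
- **Mount position:** the mount stands upright between the jaw and the two posts. The scene camera put it on the seat point along the station, but about 1.3 mm off sideways. That is within the 4 mm limit and may be partly calibration error.
- **Camera disagreement:** the two cameras disagreed by about 3 mm on absolute positions. I worked from relative distances, and found the cap axis by the forces felt while turning.
- **Other things:** everything in the last top view looked where it was. One low mount and the beaker were hidden by the arm, and the arm did not go near the beaker. The gripper is open, raised and touching nothing.

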